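# Clear the inspection rest and bring it the carrier plate, slid over the rack's edge

## Robot

A 7-joint arm with a two-finger parallel gripper is mounted at the origin on the work surface. World frame = base frame: x ahead of the robot, y to its left, z up, the work surface at z = 0. Lengths are in m, angles in rad, forces in N, time in s.
With the tool pointing down it reaches from about 0.4 to 0.85 m from the base axis. Payload 4.4 kg.
Tool frame: the origin (TCP) lies midway between the tips of the shut fingers; the grasp point (between the pads) lies grip_depth behind it (grip_depth is the distance from the TCP to the grasp point, in m); z points along the fingers, y is the direction in which the jaws open and shut (so a half turn about z gives the same grasp; the last joint's range is limited). The gripper opens to 94 mm and grips with 3 to 60 N. Pads are 16 mm wide; open, the fingers measure 119 mm over their backs; the gripper's body (75 mm by 177 mm) begins 78 mm behind the grasp point.
Start: joints at [1.204, 0.628, 0.038, 1.517, -0.027, 0.996, -0.02], TCP at [0.193, -0.621, 0.205] pointing down, gripper open.
Joint ranges: [-3.06, 3.06], [-0.37, 2.12], [-1.25, 1.32], [0.18, 2.47], [-1.1, 4.24], [0.23, 1.98], [-2.94, 2.94]. Speed limits (rad/s): [2.57, 2.57, 3.14, 3.14, 3.14, 3.14, 3.14].

## Interface

Orientations are given as [roll, pitch, yaw] about the fixed x, y, z axes, in that order (R = Rz(yaw) Ry(pitch) Rx(roll)).
In Python, from workcell import * gives the robot as it stands.
- The arm moves only by the tool carry_out, never from a script. Its argument "series" is text: rows parted by semicolons, each of 7 numbers parted by spaces: the shift along the world's x, y, z in mm, then the turn, a rotation vector about the world's x, y, z in degrees, then the finger opening in mm, from 0 to 94. In form: dx dy dz ax ay az fingers; .... A call has 1 to 10 rows; each row is the pose to reach, as a shift and turn from the pose measured when the call began; what a row does not reach only later rows make up. A row lasts 1/10 s, in which the tool goes at most 50 mm and 8.59 degrees, less where a joint would pass 70% of its speed; a pose out of reach is approached as far as the arm can. A call with a gripper value outside its range is refused whole. The fingers move at their own pace and stop on an object; "force" is the grip in N (left out, the last holds). Time passes only in rows, so rows that repeat a pose let the fingers close. It gives the time, the measured TCP pose, the force and the opening at its end, in the units of the state.
- get_state(): the state, without advancing time (a new reading comes with each control period).
- read_camera(name): name is "side" or "top" or "wrist"; returns a dict with "color" (384x512x3 uint8, blue, green, red), "depth" (384x512 float32, m along the optical axis (not along the pixel's ray), 0 where there is no reading), "fx", "fy", "cx", "cy" (pixels), "extrinsics" (4x4, takes a point from world to camera coordinates). Camera axes: x right, y up, looking along -z (the intrinsics and any distortion apply to the point x, -y, -z); pixel columns grow to the right and rows downward; lengths in m; the calibration is good to about 2 mm. A picture is of the moment at which its call begins.
- finish_job(): hands the job in, once; it reports no verdict.
Trained networks look in the newest picture that a camera, given by its name, has taken for a name from the list of things; names that differ only in an ending like _2 or _b are one class to them, and where a whole thing is asked for, a point or a joint stands for the part that bears it (a point fixed in the world has none). Each returns a list of dicts, best first, with "confidence" (0 to 1); they miss things now and then, are a little off and sometimes report something else, mostly with a low value. They report only what shows in the picture. A call takes as long as a camera call. They do not tell look-alikes from the thing itself.
- regions_of(target, camera): "mask" (384x512 bool, what is visible of it) and "box" ([left, top, width, height] in pixels, round what is visible of it).
The state is a dict: "time": time; "joints": joint angles; "dq": joint speeds; "joint_efforts": joint torques, N m; "eef_pos": TCP position; "tcp_rot": TCP orientation; "wrist_force": force on the tool from outside, world axes, zero at the start; "moment": the same for the moment, N m; "opening": opening from 0.0 (shut) to 1.0 (fully open).
Only numpy, scipy, OpenCV 4.12 (cv2) and the standard library are available. Lean on these libraries where they do the work, as an engineer would, in place of code of your own. Each camera call takes 0.05 s, during which the arm holds its last target.

## Task

Bring the carrier plate with the one round window from the two-lane rack to the inspection rest: the lane sides cover its long edges, so push it along its lane towards the end that is not blocked until about a third of it hangs over, then grip the overhanging part by its sides and lift it off. The eye loupe left on the rest is in the way, so stand it upright on the bench first; then lay the plate flat on the rest, lengthwise between the two end stops with its round window over the lamp glass, letting go only once it lies there. Do not shift or knock over the other plate, the bottle, the jar or the tin.

Things in the scene. Friction and masses are not known exactly. Their poses are not given: they have to be found in the camera images.
- plate: The carrier plate to move: flat bare aluminium, 60 mm (its x) by 110 mm (its y), 6 mm thick, one round window 37 mm across through its centre; about 0.12 kg. Origin at the centre of its underside, z up. It starts flat in one of the rack's two lanes, its length along the lane, nothing overhanging.
- spare: The other plate, same metal and outer size (60 x 110 x 6 mm) but with two 31 mm square windows side by side along its length instead of the round one; lies in the other lane and stays there. Origin at the centre of its underside, y along its length.
- rack: Fixed wooden block 156 mm (its x) by 180 mm (its y), left or right of the robot. Two lanes run along its y, open at both ends (y = -90 and +90, sheer down to the bench). Lane floors 45 mm above the bench, centre lines at x = -37 and +37, each 66 mm wide between 8 mm thick sides standing 7 mm above the floor (1 mm above a plate's top). Origin: centre of its underside, on the bench.
- rest: Fixed black pedestal on the robot's other side, 38 mm wide (its x), 130 mm long (its y), flat top 45 mm above the bench; a plate laid on it sticks out 11 mm at each long side. On top: end stops 6 mm high, inner faces at y = -59 and +59, and a white round lamp glass 20 mm across, flush, in the middle. Foot plate 90 x 140 x 8 mm. Origin: centre of its underside, below the glass.
- bottle: Bystander: amber bottle, 36 mm diameter, 78 mm tall, upright on the bench before one end of one lane, its centre 40 to 46 mm beyond the end and 8 mm outward of the lane's centre line: that end is blocked. Origin at the centre of its underside.
- jar: Bystander: small grey jar with a steel cap, 36 mm diameter, 55 mm tall, stands in the same way in front of the diagonally opposite end, blocking the other lane. Origin at the centre of its underside. So each lane has one blocked and one free end.
- loupe: Black eye loupe standing on top of the rest, up to 35 mm from its middle along its length: straight round body 30 mm in diameter and 30 mm tall, above it a flange 38 mm in diameter from 30 to 38 mm; 0.05 kg. Origin at the centre of its underside. It must end upright on the bench.
- tin: Bystander: flat round steel tin, 44 mm diameter, 25 mm tall, stands on the bench 95 to 115 mm to the far (+x) side of the rest. Origin at the centre of its underside.
Not all that is in view belongs to the job. There is more than one size of the loupe; the job needs the smaller. Leave any red look-alike of the plate alone.

How it is judged:
By the outcome, as a careful person would: the job done as asked, in the order asked, and still so for the second after the job is handed in, with the robot touching nothing.
It also fails if it takes over 69 s, if anything falls off the work surface, if the arm or the gripper's body presses on something with over 40 N, if the wrist force passes 120 N, or if a joint passes its speed limit or range.

## Working session

There is one attempt and no reset: what is moved stays moved. The work goes in short steps, Python scripts to look and compute and a tool call to move; the robot and the scene stay as the last step left them, time stands still between calls to the robot, and variables do not carry over. Pictures are saved under pics/ and viewed, and the job is handed in when it is done.

Besides the shell and the picture viewer there is one more tool, called after "Call:" as name(argument=value, ...) on one line, values as JSON. carry_out: Moves the arm, as the interface text tells. Its arguments: {"type":"object","properties":{"series":{"type":"string"},"force":{"type":"number"}},"required":["series"]}

```bash
ls; mkdir -p pics; python3 - <<'E'
from workcell import *
import cv2,numpy as np
s=get_state();print(s)
for n in ("top","side","wrist"):
    c=read_camera(n);cv2.imwrite(f"pics/a_{n}.png",c["color"])
    print(n,c["fx"],c["fy"],c["cx"],c["cy"],np.round(c["extrinsics"],3).tolist(), [k for k in c])
E
```

```text
pics
{'time': 0.0, 'joints': array([ 1.20422043,  0.62930769,  0.03846527,  1.51834069, -0.02698132,
        0.9962863 , -0.01998716]), 'dq': array([-6.14413750e-04, -1.48962778e-05, -5.11865539e-04,  2.05542063e-03,
       -2.84176514e-04, -1.14997792e-03, -2.65828023e-04]), 'joint_efforts': array([ 1.06462088e-03, -5.49715304e+01,  1.14348348e+00, -1.86627370e+01,
       -5.22299123e-02,  2.37346056e-02,  1.47581945e-04]), 'eef_pos': array([ 0.19238684, -0.62019724,  0.2045882 ]), 'tcp_rot': array([-3.13976990e+00,  5.07637806e-05,  3.00780697e-01]), 'wrist_force': array([-0.45841102,  0.34244261,  0.42068309]), 'moment': array([-0.02933102, -0.04226885, -0.04559581]), 'opening': 1.0015093445061924}
top 397.41152212492705 397.41152212492705 251.1683401203656 188.35189005816198 [[-0.009, -1.0, 0.01, -0.0], [0.995, -0.008, 0.096, -0.553], [-0.096, 0.011, 0.995, -0.87], [0.0, 0.0, 0.0, 1.0]] ['color', 'depth', 'fx', 'fy', 'cx', 'cy', 'extrinsics']
side 366.4433294919558 366.4433294919558 250.70932002609942 190.04603866181412 [[-0.995, -0.103, -0.012, 0.554], [0.05, -0.577, 0.815, -0.099], [-0.091, 0.81, 0.579, -0.981], [0.0, 0.0, 0.0, 1.0]] ['color', 'depth', 'fx', 'fy', 'cx', 'cy', 'extrinsics']
wrist 275.53710946818126 275.53710946818126 255.1951247649031 193.03401970871346 [[0.297, -0.955, -0.002, -0.649], [0.914, 0.285, -0.29, 0.03], [0.278, 0.085, 0.957, -0.394], [0.0, 0.0, 0.0, 1.0]] ['color', 'depth', 'fx', 'fy', 'cx', 'cy', 'extrinsics']
```

View pics/a_top.png

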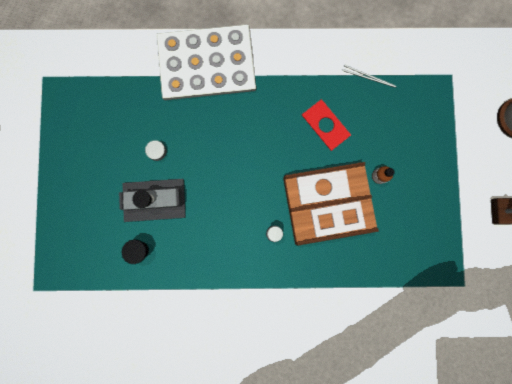

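View pics/a_side.png

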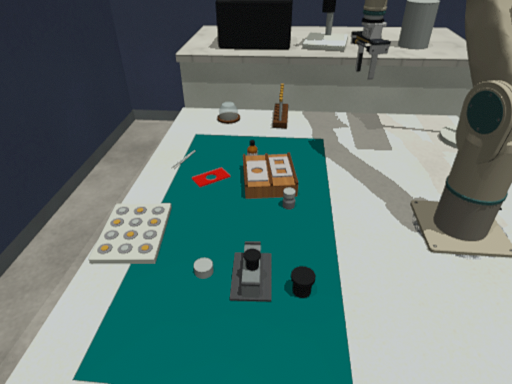

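View pics/a_wrist.png

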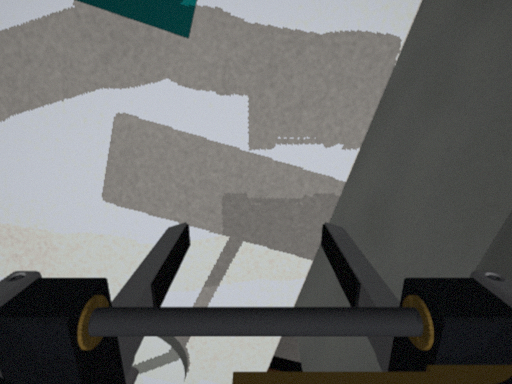

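```bash
cat > h.py <<'E'
from workcell import *
import cv2,numpy as np
def cloud(c):
    d=c["depth"];v,u=np.mgrid[0:d.shape[0],0:d.shape[1]]
    p=np.stack([(u-c["cx"])/c["fx"]*d,-(v-c["cy"])/c["fy"]*d,-d],-1)
    E=c["extrinsics"];return (p-E[:3,3])@E[:3,:3], d>0
def proj(c,P):
    E=c["extrinsics"];q=np.asarray(P)@E[:3,:3].T+E[:3,3]
    return np.stack([c["cx"]-c["fx"]*q[:,0]/q[:,2],c["cy"]+c["fy"]*q[:,1]/q[:,2]],-1)
def ray(c,u,v,z):
    E=c["extrinsics"];d=np.array([(u-c["cx"])/c["fx"],-(v-c["cy"])/c["fy"],-1])@E[:3,:3]
    o=-E[:3,:3].T@E[:3,3];return o+d*(z-o[2])/d[2]
E
python3 - <<'E'
from h import *
for cam in("top","side"):
    c=read_camera(cam);P,ok=cloud(c)
    im=c["color"].copy()
    for t in("plate","spare","rack","rest","bottle","jar","loupe","tin"):
        for r in regions_of(t,cam):
            m=r["mask"]&ok
            if m.sum()==0: continue
            Q=P[m];zt=np.percentile(Q[:,2],90);T=Q[Q[:,2]>zt-0.006]
            (mx,my),(w,h),a=cv2.minAreaRect((T[:,:2]*1000).astype(np.float32))
            print(cam,t,round(r["confidence"],2),r["box"],"zt %.3f"%zt,"rect",np.round([mx,my,w,h,a],1),"mean",np.round(T.mean(0)*1000,1),m.sum())
            cv2.imwrite("/dev/null.png",im) if 0 else None
E
```

```text
top plate 0.58 [305.4, 104.6, 46.4, 45.8] zt 0.007 rect [ 705.7 -183.3  111.2   61.2   38. ] mean [ 705.2 -183.2    4.7] 1029
top plate 0.56 [299.8, 172.4, 48.9, 29.4] zt 0.052 rect [ 553.3 -164.2   59.9  110.7    8.1] mean [ 552.7 -164.    49.8] 1140
top spare 0.68 [311.9, 200.9, 52.6, 35.7] zt 0.052 rect [ 483.3 -194.7   59.8  110.8   10.7] mean [ 483.1 -193.7   49.8] 966
top rack 0.91 [284.4, 164.2, 95.1, 80.4] zt 0.051 rect [ 517.7 -180.3  155.7  179.5    9.3] mean [ 517.1 -181.4   48.9] 3442
top rest 0.67 [122.2, 178.2, 64.6, 41.5] zt 0.045 rect [530.8 218.   38.3 129.2   3.4] mean [531.1 211.2  44.8] 2045
top bottle 0.7 [371.4, 167.4, 22.0, 19.0] zt 0.076 rect [ 582.  -302.5   17.7   14.2   11.2] mean [ 581.7 -302.3   76.2] 274
top bottle 0.63 [300.0, 173.0, 49.5, 31.0] zt 0.052 rect [ 553.2 -164.3   60.3  109.7    8.2] mean [ 552.8 -163.7   49.8] 1151
top jar 0.64 [268.3, 227.8, 16.7, 16.5] zt 0.056 rect [451.1 -55.7  30.5  30.2  89.8] mean [451.5 -55.3  54. ] 202
top loupe 0.83 [122.4, 242.4, 23.3, 20.1] zt 0.054 rect [416.6 249.3  51.5  49.3  89.2] mean [416.5 249.1  52.2] 5
[... 749 characters left out ...]
 0.7 [243.4, 154.3, 54.8, 44.6] zt 0.050 rect [ 516.3 -156.7  156.1  216.1    9.4] mean [ 511.4 -168.    48.2] 1491
side rest 0.67 [228.9, 243.3, 44.3, 56.4] zt 0.045 rect [531.8 223.5  39.3 130.8   3.6] mean [532.4 237.3  46.1] 1827
side jar 0.57 [278.7, 186.6, 15.6, 23.3] zt 0.054 rect [454.4 -50.5  31.   34.2   1.1] mean [454.  -49.2  53. ] 246
side loupe 0.9 [292.2, 269.3, 25.1, 29.5] zt 0.054 rect [418.1 254.7  51.9  49.7  23.4] mean [418.3 256.7  52.2] 602
side loupe 0.59 [243.0, 246.8, 16.5, 26.2] zt 0.083 rect [529.5 232.4  37.3  35.9  69.7] mean [529.7 234.1  81.7] 312
side tin 0.83 [191.9, 257.9, 18.5, 17.4] zt 0.025 rect [646.4 219.2  42.2  41.4  51. ] mean [645.9 220.3  23.5] 337
```

```bash
python3 - <<'E'
import workcell
print([n for n in dir(workcell) if n[0]!='_'])
print(getattr(workcell,'grip_depth',None))
from h import *
print(get_state()["time"])
c=read_camera("top");im=c["color"];
a=cv2.resize(im[130:270,100:220],None,fx=4,fy=4,interpolation=cv2.INTER_CUBIC);b=cv2.resize(im[150:260,260:400],None,fx=4,fy=4,interpolation=cv2.INTER_CUBIC)
cv2.imwrite("pics/z1.png",a);cv2.imwrite("pics/z2.png",b)
E
```

```text
['MotionError', 'finish_job', 'get_state', 'grip_depth', 'read_camera', 'regions_of']
0.0188
1.05
```

View pics/z1.png

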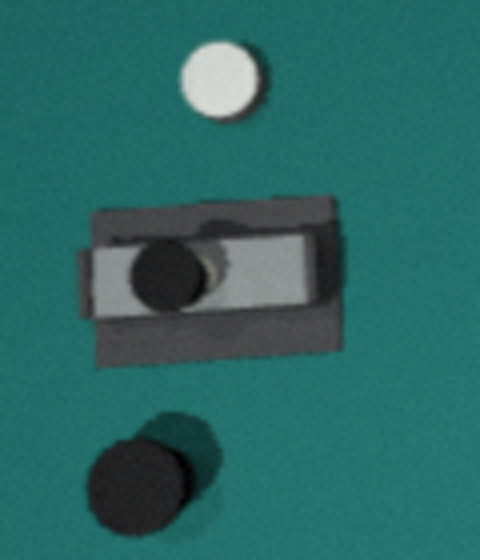

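View pics/z2.png

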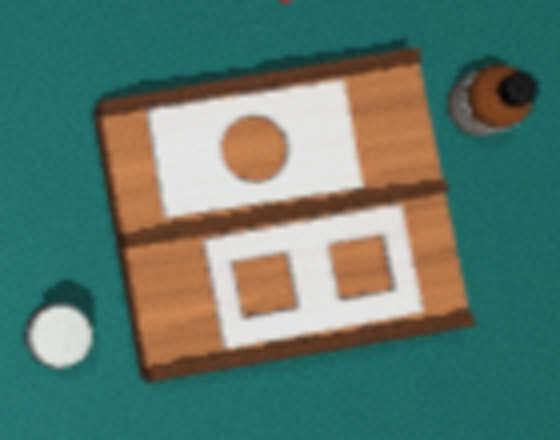

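Call:
carry_out(series="288 400 35 0 0 76 94;288 400 35 0 0 76 94;288 400 35 0 0 76 94;288 400 35 0 0 76 94;288 400 35 0 0 76 94;288 400 35 0 0 76 94;288 400 35 0 0 76 94;288 400 35 0 0 76 94;288 400 35 0 0 76 94;288 400 35 0 0 76 94", force=20)

```text
time: 2.1
eef_pos: [0.4819, -0.2186, 0.241]
tcp_rot: [3.141, -0.0, 1.631]
wrist_force: [0.9, -0.7, -0.1]
opening: 1.0
```

```bash
python3 - <<'E'
from h import *
c=read_camera("wrist");P,ok=cloud(c);cv2.imwrite("pics/w1.png",c["color"])
print(np.round(c["extrinsics"],3).tolist(), get_state()["eef_pos"])
for t in("plate","spare","rack","bottle","jar"):
    for r in regions_of(t,"wrist"):
        m=r["mask"]&ok
        Q=P[m];zt=np.percentile(Q[:,2],90);T=Q[Q[:,2]>zt-0.006]
        (mx,my),(w,h),a=cv2.minAreaRect((T[:,:2]*1000).astype(np.float32))
        print(t,round(r["confidence"],2),r["box"],"zt %.3f"%zt,"rect",np.round([mx,my,w,h,a],1),m.sum())
E
```

```text
[[0.998, 0.061, 0.001, -0.469], [-0.058, 0.955, -0.29, 0.278], [-0.019, 0.289, 0.957, -0.356], [0.0, 0.0, 0.0, 1.0]] [ 0.48744404 -0.21046403  0.24192325]
plate 0.95 [367.2, 118.8, 76.9, 67.7] zt 0.008 rect [ 709.  -183.7  110.1   62.8   38.2] 2479
plate 0.88 [287.0, 90.2, 50.5, 87.1] zt 0.053 rect [ 557.6 -163.8   62.1  110.1    8.2] 3332
spare 0.69 [288.4, 90.6, 48.3, 88.0] zt 0.053 rect [ 556.7 -163.9   60.1  110.2    8.3] 3242
spare 0.58 [233.2, 112.4, 54.1, 83.7] zt 0.053 rect [ 487.  -195.    61.5  113.4    9.3] 2747
spare 0.44 [305.1, 215.9, 22.8, 27.4] zt 0.059 rect [ 560.7 -259.2   17.4  119.7   23.2] 471
rack 0.92 [220.2, 66.7, 125.1, 148.9] zt 0.053 rect [ 521.2 -180.2  156.5  180.     9.2] 9577
rack 0.29 [225.7, 24.7, 27.0, 41.7] zt 0.057 rect [454.9 -55.8  31.   32.8   3.3] 876
rack 0.21 [288.5, 90.2, 49.3, 89.9] zt 0.053 rect [ 557.6 -163.6   62.6  110.6    8.7] 3388
bottle 0.91 [305.5, 214.8, 23.2, 29.3] zt 0.059 rect [ 558.8 -259.9   18.1  119.6   25.8] 493
jar 0.96 [225.1, 26.3, 27.9, 39.1] zt 0.057 rect [454.9 -55.8  31.   32.8   3.3] 873
jar 0.42 [306.3, 214.2, 23.8, 31.5] zt 0.059 rect [ 558.8 -259.9   18.1  119.6   25.8] 498
```

View pics/w1.png

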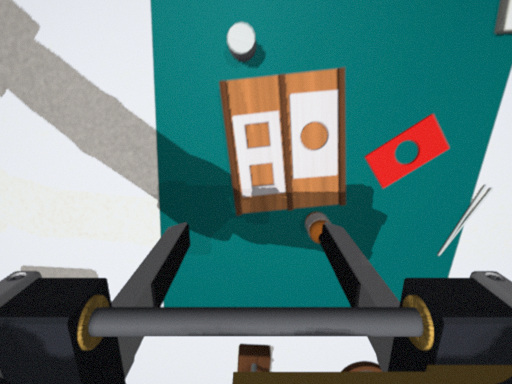

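Call:
carry_out(series="46 445 -40 0 0 0 60;46 445 -40 0 0 0 60;46 445 -40 0 0 0 60;46 445 -40 0 0 0 60;46 445 -40 0 0 0 60;46 445 -40 0 0 0 60;46 445 -40 0 0 0 60;46 445 -40 0 0 0 60;46 445 -40 0 0 0 60;46 445 -40 0 0 0 60")

```text
time: 3.4
eef_pos: [0.525, 0.2294, 0.1999]
tcp_rot: [-3.141, -0.004, 1.632]
wrist_force: [-0.5, -0.4, 0.0]
opening: 0.636
```

```bash
python3 - <<'E'
from h import *
c=read_camera("wrist");P,ok=cloud(c);cv2.imwrite("pics/w2.png",c["color"])
print(get_state()["eef_pos"])
for t in("rest","loupe","tin"):
    for r in regions_of(t,"wrist"):
        m=r["mask"]&ok
        Q=P[m];zt=np.percentile(Q[:,2],90);T=Q[Q[:,2]>zt-0.006]
        (mx,my),(w,h),a=cv2.minAreaRect((T[:,:2]*1000).astype(np.float32))
        print(t,round(r["confidence"],2),r["box"],"zt %.3f"%zt,"rect",np.round([mx,my,w,h,a],1),m.sum())
E
```

```text
[0.52529555 0.22486815 0.19970535]
rest 0.73 [185.5, 341.6, 26.3, 32.3] zt 0.057 rect [455.6 -54.2  32.   33.2  19.6] 736
rest 0.65 [229.9, 129.7, 65.6, 108.0] zt 0.047 rect [533.4 219.5  39.5 130.1   3.6] 5766
loupe 0.97 [243.0, 169.5, 29.2, 36.7] zt 0.085 rect [531.6 229.3  35.9  35.8  47.7] 842
loupe 0.94 [144.6, 138.6, 49.1, 40.8] zt 0.055 rect [420.4 251.5  51.3  50.7   3.6] 1615
tin 0.83 [327.7, 174.5, 37.1, 34.3] zt 0.027 rect [647.8 215.3  42.7  42.5  82.6] 960
```

View pics/w2.png

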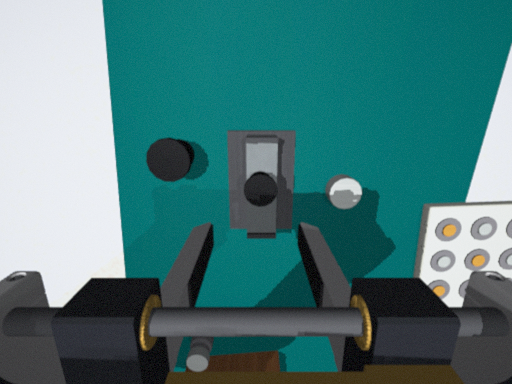

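```bash
python3 - <<'E'
from h import *
for i in range(2):
    read_camera("top"); s=get_state();print(s["time"],s["eef_pos"],s["dq"].round(4))
E
```

```text
3.65 [0.52625652 0.21964448 0.20018259] [ 0.0013 -0.0041 -0.0068 -0.0024 -0.0028 -0.0014 -0.0015]
3.7 [0.52625347 0.21990078 0.20031533] [-0.0022 -0.0004 -0.007  -0.0035 -0.0003 -0.0005 -0.0023]
```

Call:
carry_out(series="3 9 -30 0 0 0 60;3 9 -60 0 0 0 60;3 9 -85 0 0 0 60;3 9 -85 0 0 0 60;3 9 -85 0 0 0 60")

```text
time: 4.2
eef_pos: [0.5297, 0.2278, 0.1158]
tcp_rot: [-3.14, 0.002, 1.619]
wrist_force: [0.4, 0.1, -0.0]
opening: 0.638
```

```bash
python3 - <<'E'
from h import *
s=get_state();print(s["eef_pos"])
c=read_camera("wrist");P,ok=cloud(c);cv2.imwrite("pics/w3.png",c["color"])
s=get_state();print(s["eef_pos"],s["tcp_rot"])
for t in("rest","loupe"):
    for r in regions_of(t,"wrist"):
        m=r["mask"]&ok
        Q=P[m];zt=np.percentile(Q[:,2],90);T=Q[Q[:,2]>zt-0.006]
        (mx,my),(w,h),a=cv2.minAreaRect((T[:,:2]*1000).astype(np.float32))
        print(t,round(r["confidence"],2),r["box"],"zt %.3f"%zt,"rect",np.round([mx,my,w,h,a],1),m.sum())
s=get_state();print(s["eef_pos"],proj(c,[s["eef_pos"]]))
E
```

```text
[0.52966574 0.22784387 0.11575588]
[0.53022986 0.22847408 0.11649968] [3.14103934e+00 1.64757496e-03 1.61968908e+00]
rest 0.76 [213.5, 131.3, 87.1, 138.8] zt 0.047 rect [534.  219.7  38.  130.1   3.6] 9006
loupe 0.75 [233.9, 187.0, 43.8, 51.0] zt 0.085 rect [531.8 229.   36.5  37.2   3.4] 1721
loupe 0.59 [105.2, 145.0, 69.4, 57.2] zt 0.055 rect [420.  250.8  52.6  50.7  23.3] 3075
[0.53043982 0.22904993 0.11697496] [[255.2265489  232.89878839]]
```

View pics/w3.png

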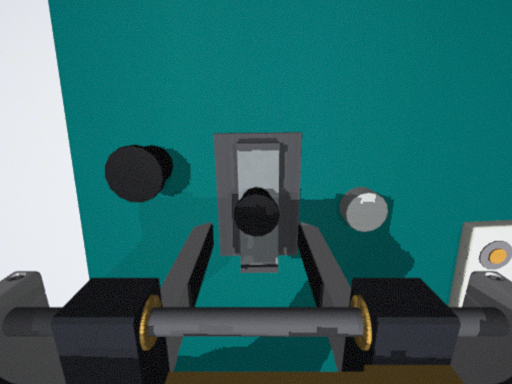

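Call:
carry_out(series="1 0 -30 0 0 0 60;1 0 -56 0 0 0 60;1 0 -56 0 0 0 60;1 0 -56 0 0 0 30;1 0 -56 0 0 0 30;1 0 -56 0 0 0 30;1 0 -56 0 0 0 30;1 0 -56 0 0 0 30", force=20)

```text
time: 5.15
eef_pos: [0.5322, 0.2295, 0.0623]
tcp_rot: [3.138, 0.0, 1.62]
wrist_force: [-0.8, -0.4, 6.6]
opening: 0.386
```

```bash
python3 - <<'E'
from h import *
c=read_camera("wrist");cv2.imwrite("pics/w4.png",c["color"])
d=read_camera("side");cv2.imwrite("pics/s4.png",cv2.resize(d["color"][190:330,170:340],None,fx=4,fy=4))
s=get_state();print(s["eef_pos"],s["tcp_rot"],s["opening"]*94,s["wrist_force"])
E
```

```text
[0.53221046 0.22951541 0.06230796] [3.13792610e+00 4.20524850e-04 1.62029794e+00] 36.475412327955105 [-0.89216652  0.85897408  6.3570419 ]
```

View pics/w4.png

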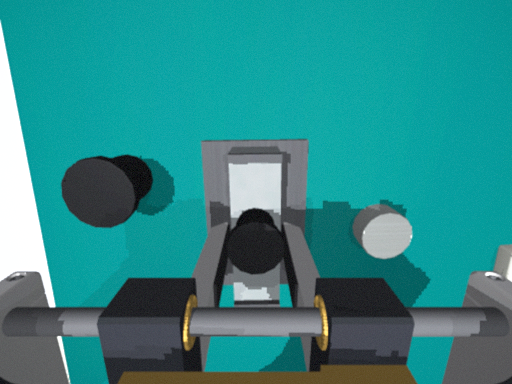

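View pics/s4.png

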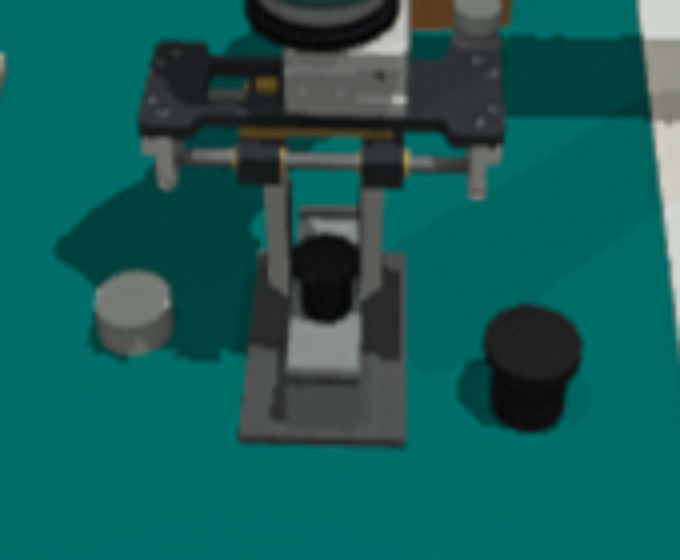

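Call:
carry_out(series="0 0 10 0 0 0 30;0 0 25 0 0 0 30;0 0 45 0 0 0 30;0 0 60 0 0 0 30;0 0 60 0 0 0 30")

```text
time: 5.75
eef_pos: [0.5337, 0.2304, 0.1248]
tcp_rot: [3.134, -0.001, 1.62]
wrist_force: [-0.0, 0.0, -0.2]
opening: 0.385
```

```bash
python3 - <<'E'
from h import *
d=read_camera("side");cv2.imwrite("pics/s5.png",cv2.resize(d["color"][190:330,170:340],None,fx=4,fy=4))
s=get_state();print(s["eef_pos"],s["tcp_rot"],s["opening"]*94,s["wrist_force"])
E
```

```text
[0.53297929 0.22979611 0.1235247 ] [ 3.13556643e+00 -4.57120771e-04  1.62010336e+00] 36.05921016782351 [-0.10808175  0.48355739 -0.82829475]
```

View pics/s5.png

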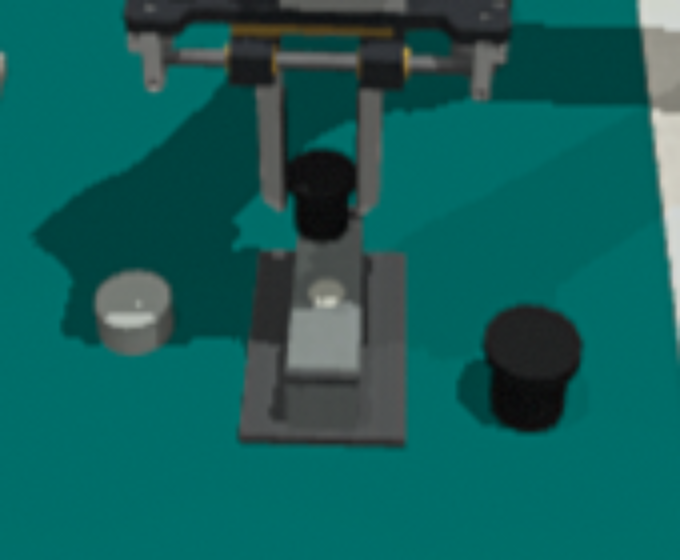

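Call:
carry_out(series="17 -50 0 0 0 0 30;17 -100 0 0 0 0 30;17 -150 -5 0 0 0 30;17 -170 -30 0 0 0 30;17 -170 -60 0 0 0 30;17 -170 -85 0 0 0 30;17 -170 -98 0 0 0 30;17 -170 -102 0 0 0 30;17 -170 -102 0 0 0 30")

```text
time: 6.7
eef_pos: [0.5498, 0.0602, 0.0212]
tcp_rot: [3.136, -0.001, 1.621]
wrist_force: [-0.7, -0.6, 0.3]
opening: 0.39
```

Call:
carry_out(series="0 0 -2 0 0 0 30;0 0 -3 0 0 0 30;0 0 -4 0 0 0 30;0 0 -4 0 0 0 30")

```text
time: 7.1
eef_pos: [0.55, 0.0602, 0.0176]
tcp_rot: [3.136, -0.0, 1.621]
wrist_force: [0.1, -0.3, -0.0]
opening: 0.387
```

Call:
carry_out(series="0 0 -1 0 0 0 30;0 0 -2 0 0 0 30;0 0 -2 0 0 0 30")

```text
time: 7.4
eef_pos: [0.5502, 0.0602, 0.0172]
tcp_rot: [3.135, 0.0, 1.621]
wrist_force: [-3.2, -0.8, 14.1]
opening: 0.388
```

Call:
carry_out(series="0 0 1 0 0 0 30;0 0 0 0 0 0 55;0 0 0 0 0 0 55;0 0 0 0 0 0 55;0 0 0 0 0 0 55;0 0 20 0 0 0 55;0 0 55 0 0 0 55;0 0 100 0 0 0 50;0 0 130 0 0 0 30;0 0 130 0 0 0 0")

```text
time: 8.4
eef_pos: [0.5531, 0.061, 0.1513]
tcp_rot: [3.127, -0.001, 1.621]
wrist_force: [-0.2, -0.4, 0.3]
opening: 0.398
```

```bash
python3 - <<'E'
from h import *
d=read_camera("side");cv2.imwrite("pics/s6.png",d["color"])
P,ok=cloud(d)
for t in("rest","loupe","plate"):
    for r in regions_of(t,"side"):
        m=r["mask"]&ok
        Q=P[m];zt=np.percentile(Q[:,2],90);T=Q[Q[:,2]>zt-0.006]
        (mx,my),(w,h),a=cv2.minAreaRect((T[:,:2]*1000).astype(np.float32))
        print(t,round(r["confidence"],2),r["box"],"zt %.3f"%zt,"rect",np.round([mx,my,w,h,a],1),m.sum())
s=get_state();print(s["eef_pos"],s["tcp_rot"],s["opening"]*94,s["wrist_force"])
E
```

```text
rest 0.68 [228.5, 243.5, 43.8, 56.9] zt 0.045 rect [532.6 223.1  38.1 131.8   3.6] 2083
loupe 0.77 [241.7, 214.0, 14.1, 22.2] zt 0.037 rect [549.5  64.1  35.5  34.3  76.1] 196
loupe 0.6 [289.9, 265.7, 24.1, 31.7] zt 0.054 rect [418.4 255.9  48.8  48.2  76.4] 559
plate 0.84 [194.2, 166.5, 36.5, 19.9] zt 0.006 rect [ 707.  -178.6  110.5   65.4   38.5] 345
plate 0.63 [246.2, 160.1, 20.8, 23.8] zt 0.051 rect [ 555.4 -158.8   59.2  111.8    8.1] 245
[0.54912772 0.05977685 0.14593938] [3.13733539e+00 6.05251739e-04 1.62067295e+00] 21.429236440538123 [-0.05224613  0.11130366 -0.27224458]
```

View pics/s6.png

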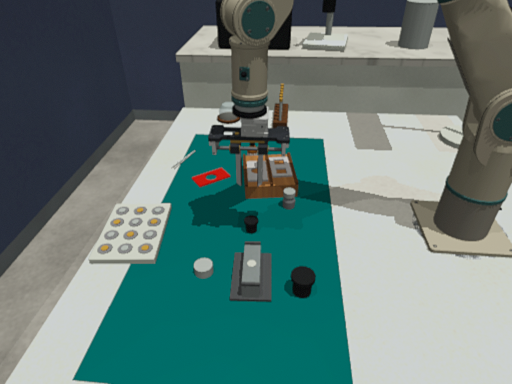

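Call:
carry_out(series="18 -50 0 0 0 6 0;18 -100 0 0 0 6 0;18 -150 0 0 0 6 0;18 -200 -15 0 0 6 0;18 -250 -30 0 0 6 0;18 -285 -40 0 0 6 0;18 -297 -50 0 0 6 0;18 -297 -50 0 0 6 0;18 -297 -50 0 0 6 0")

```text
time: 9.5
eef_pos: [0.5669, -0.2347, 0.095]
tcp_rot: [3.138, -0.002, 1.727]
wrist_force: [0.5, 0.8, -0.5]
opening: 0.006
```

```bash
python3 - <<'E'
from h import *
d=read_camera("top");cv2.imwrite("pics/t7.png",cv2.resize(d["color"][140:260,260:400],None,fx=5,fy=5))
d=read_camera("wrist");cv2.imwrite("pics/w7.png",d["color"])
P,ok=cloud(d)
for t in("plate",):
    for r in regions_of(t,"wrist"):
        m=r["mask"]&ok
        Q=P[m];zt=np.percentile(Q[:,2],90);T=Q[Q[:,2]>zt-0.006]
        (mx,my),(w,h),a=cv2.minAreaRect((T[:,:2]*1000).astype(np.float32))
        print(t,round(r["confidence"],2),r["box"],"zt %.3f"%zt,"rect",np.round([mx,my,w,h,a],1),m.sum())
s=get_state();print(s["eef_pos"],s["tcp_rot"],s["opening"]*94,s["wrist_force"])
E
```

```text
plate 0.93 [336.8, 115.8, 128.4, 101.7] zt 0.008 rect [ 709.2 -183.5  110.6   63.3   37.7] 5562
plate 0.84 [213.5, 49.9, 80.1, 141.9] zt 0.053 rect [ 556.6 -163.6   60.1  110.2    8.2] 9003
[ 0.56805988 -0.23436771  0.09650655] [ 3.13623533e+00 -3.09196423e-04  1.72923233e+00] 0.1970856497147971 [-0.00393551 -0.56885894  0.73474199]
```

View pics/w7.png

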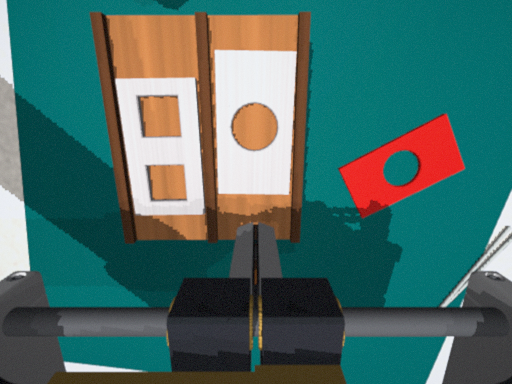

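View pics/t7.png

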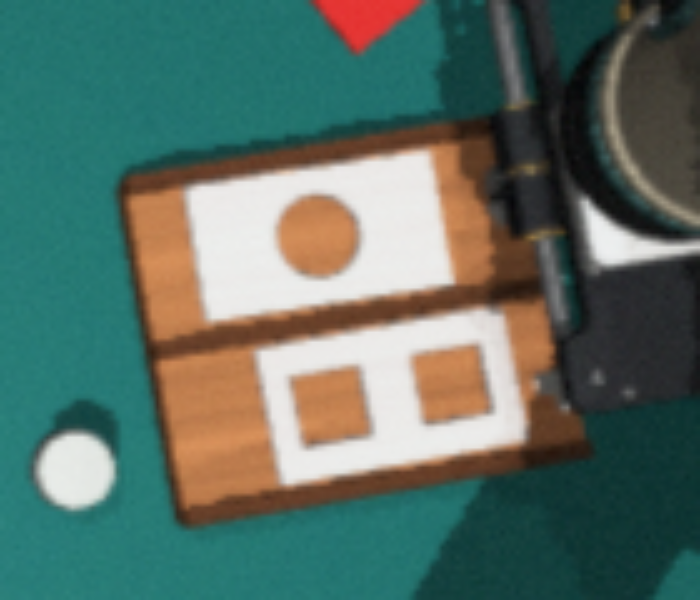

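Call:
carry_out(series="0 -2 -25 0 0 0 0;0 -2 -42 0 0 0 0;0 -2 -49 0 0 0 0;0 -2 -49 0 0 0 0")

```text
time: 10.05
eef_pos: [0.5679, -0.235, 0.0471]
tcp_rot: [3.137, -0.001, 1.731]
wrist_force: [-0.7, -0.6, 1.0]
opening: 0.008
```

Call:
carry_out(series="-1 7 0 0 0 0 0;-2 14 0 0 0 0 0;-3 21 0 0 0 0 0;-4.5 28 0 0 0 0 0;-5.5 35 0 0 0 0 0;-6.5 42 0 0 0 0 0;-7.5 49 0 0 0 0 0;-8.5 56 0 0 0 0 0;-10 63 0 0 0 0 0;-10.5 67 0 0 0 0 0")

```text
time: 11.05
eef_pos: [0.5572, -0.167, 0.0472]
tcp_rot: [3.137, -0.002, 1.732]
wrist_force: [0.8, -1.2, 0.4]
opening: 0.007
```

```bash
cat > m.py <<'E'
from h import *
import sys
def meas(cam,ts,save=None,zw=0.006):
    d=read_camera(cam)
    if save: cv2.imwrite(save,d["color"])
    P,ok=cloud(d)
    for t in ts:
      for r in regions_of(t,cam):
        m=r["mask"]&ok
        if m.sum()<20: continue
        Q=P[m];zt=np.percentile(Q[:,2],90);T=Q[Q[:,2]>zt-zw]
        (mx,my),(w,h),a=cv2.minAreaRect((T[:,:2]*1000).astype(np.float32))
        print(cam,t,round(r["confidence"],2),np.round(r["box"]),"zt %.3f"%zt,"rect",np.round([mx,my,w,h,a],1),m.sum())
    s=get_state();print(s["time"],s["eef_pos"],s["tcp_rot"],s["opening"]*94,s["wrist_force"])
    return d
E
python3 - <<'E'
from m import *
meas("top",["plate","spare"],"pics/t8.png");meas("wrist",["plate"],"pics/w8.png")
E
```

```text
top plate 0.88 [306. 102.  39.  33.] zt 0.007 rect [ 713.  -177.4   89.7   60.9   37.9] 662
top plate 0.62 [274. 176.  47.  34.] zt 0.052 rect [ 541.9 -105.3   59.7  107.9    9.7] 1047
top spare 0.69 [312. 203.  51.  36.] zt 0.052 rect [ 483.2 -194.4   60.5  111.7    9.4] 546
11.2 [ 0.55712584 -0.16706178  0.04697981] [ 3.13770341e+00 -2.07593852e-03  1.73181387e+00] 0.5618584838797347 [ 0.32132495  0.85920908 -0.57951989]
wrist plate 0.97 [197.  43. 108. 180.] zt 0.053 rect [ 545.5 -104.4   62.8  112.6    9.4] 14759
wrist plate 0.68 [349. 198. 137. 107.] zt 0.008 rect [ 710.5 -183.4  113.    66.8   37.8] 6819
11.3 [ 0.55709766 -0.16767476  0.04690874] [ 3.13773856e+00 -1.82272747e-03  1.73106643e+00] 0.14901366973104366 [-0.73654463  0.53087828  0.21062388]
```

View pics/w8.png

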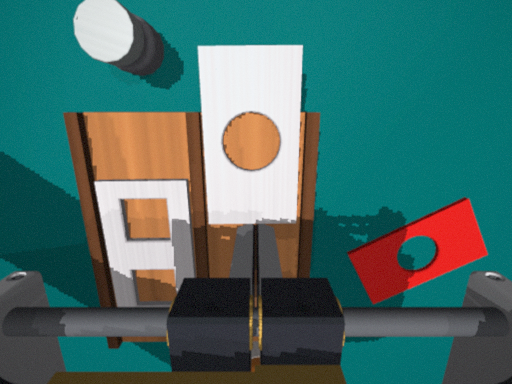

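View pics/t8.png

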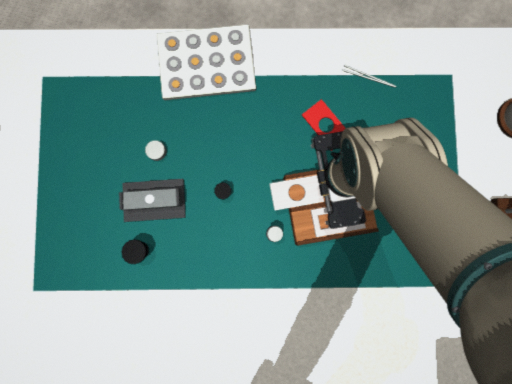

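Call:
carry_out(series="1 -5 0 0 0 0 0;1 -5 35 0 0 0 20;1 -5 75 0 0 0 40;-5 40 75 0 0 0 76;-12 80 75 0 0 0 76;-18 102 75 0 0 0 76;-18 102 75 0 0 0 76;-18 102 75 0 0 0 76")

```text
time: 12.1
eef_pos: [0.5393, -0.0665, 0.1219]
tcp_rot: [3.138, -0.001, 1.731]
wrist_force: [-0.1, 0.4, 0.3]
opening: 0.565
```

```bash

python3 - <<'E'
from m import *
meas("wrist",["plate"],"pics/w9.png");meas("side",["plate"],"pics/s9.png")
E
```

```text
wrist plate 0.88 [219. 180.  68. 106.] zt 0.053 rect [ 545.2 -103.7   60.1  111.3    9.8] 5265
wrist plate 0.66 [366. 258.  45.  21.] zt 0.008 rect [ 653.6 -101.9   46.8  212.9   57.5] 558
12.2 [ 0.53939195 -0.06777041  0.12169617] [ 3.13796132e+00 -8.29711058e-04  1.72845124e+00] 60.838907630842606 [-0.50132222 -0.6502573   0.02830333]
side plate 0.92 [247. 171.  26.  26.] zt 0.051 rect [ 544.7 -103.2   59.5  122.4    9.9] 431
side plate 0.72 [195. 166.  36.  19.] zt 0.006 rect [ 707.9 -179.5  109.6   69.6   40.6] 302
12.3 [ 0.53927279 -0.06751052  0.12163414] [ 3.13807217e+00 -1.27026296e-03  1.72829461e+00] 69.30554051389585 [0.27384368 0.41585497 0.09160877]
```

View pics/w9.png

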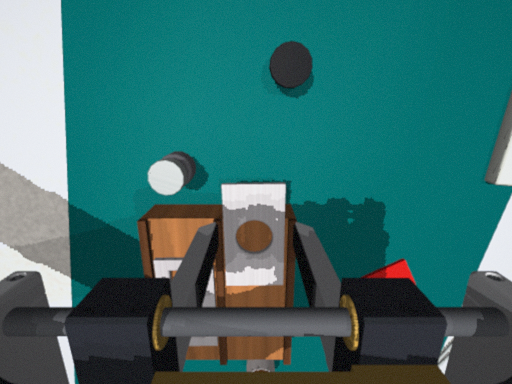

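View pics/s9.png

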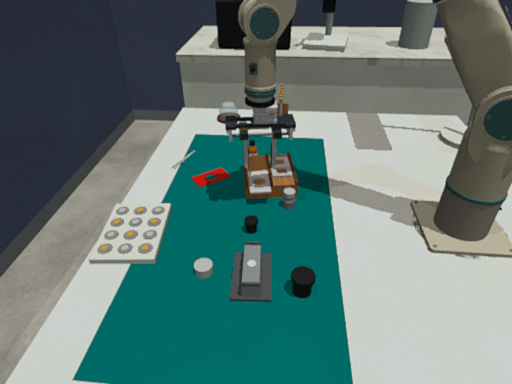

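Call:
carry_out(series="0 3 -25 0 0 0 76;0 3 -50 0 0 0 76;0 3 -75 0 0 0 76;0 3 -92 0 0 0 76;0 3 -92 0 0 0 76;0 3 -92 0 0 0 76")

```text
time: 12.9
eef_pos: [0.5394, -0.0652, 0.0296]
tcp_rot: [3.138, -0.001, 1.727]
wrist_force: [-0.2, 0.2, -0.6]
opening: 0.812
```

```bash

python3 - <<'E'
from m import *
meas("wrist",["plate"],"pics/w10.png")
E
```

```text
wrist plate 0.78 [205. 218.  94. 144.] zt 0.053 rect [544.3 -98.3  60.3 121.6   9.9] 8646
wrist plate 0.67 [344. 356.  11.  15.] zt 0.008 rect [ 653.7 -196.2    8.1   17.4   28.5] 127
13.0 [ 0.54013218 -0.06496082  0.03053882] [ 3.13634996e+00 -8.58012267e-04  1.72751489e+00] 75.98528543309024 [ 0.09753745 -0.41945074 -1.12510066]
```

View pics/w10.png

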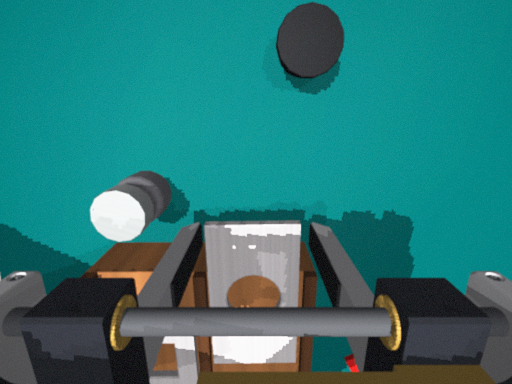

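Call:
carry_out(series="0 0 -1 0 0 0 50;0 0 -1 0 0 0 50;0 0 -1 0 0 0 50;0 0 -1 0 0 0 50;0 0 -1 0 0 0 50", force=45)

```text
time: 13.5
eef_pos: [0.5403, -0.0651, 0.0299]
tcp_rot: [3.136, -0.0, 1.728]
wrist_force: [-0.9, 0.1, 4.1]
opening: 0.635
```

Call:
carry_out(series="0 0 6 0 0 0 50;0 0 14 0 0 0 50;0 0 28 0 0 0 50;0 0 50 0 0 0 50;0 0 75 0 0 0 50;0 0 75 0 0 0 50")

```text
time: 14.1
eef_pos: [0.5429, -0.065, 0.1086]
tcp_rot: [3.129, 0.001, 1.727]
wrist_force: [0.9, -0.2, -1.2]
opening: 0.63
```

```bash

python3 - <<'E'
from m import *
meas("wrist",["plate"],"pics/w11.png")
d=meas("side",["plate","spare"])
cv2.imwrite("pics/s11.png",cv2.resize(d["color"][80:260,180:340],None,fx=4,fy=3.3))
E
```

```text
wrist plate 0.66 [208. 220.  96. 143.] zt 0.131 rect [ 548.3 -100.6   61.4  118.3    7.1] 8523
wrist plate 0.62 [374. 265.  39.  11.] zt 0.008 rect [ 723.5 -135.6   41.3   17.    11.4] 296
wrist plate 0.46 [129. 207. 163. 165.] zt 0.048 rect [ 516.6 -169.3  138.1  223.    18.6] 7026
14.2 [ 0.54068637 -0.06530075  0.10580745] [3.13440633e+00 8.20390825e-05 1.72724212e+00] 59.36126147221834 [-0.62474659 -0.11970627 -2.33085686]
side plate 0.95 [247. 147.  25.  27.] zt 0.126 rect [ 544.3 -100.8   58.5  115.4    6.3] 399
side plate 0.7 [194. 165.  38.  24.] zt 0.006 rect [ 709.4 -181.3  110.3   72.    37. ] 367
side spare 0.68 [273. 158.  21.  18.] zt 0.051 rect [ 478.1 -187.5   54.7  111.9    3.1] 250
14.35 [ 0.53945269 -0.06515817  0.10418686] [ 3.13774168e+00 -7.84460734e-04  1.72753742e+00] 59.26150557059011 [ 0.64979775  0.66708821 -1.80624964]
```

View pics/w11.png

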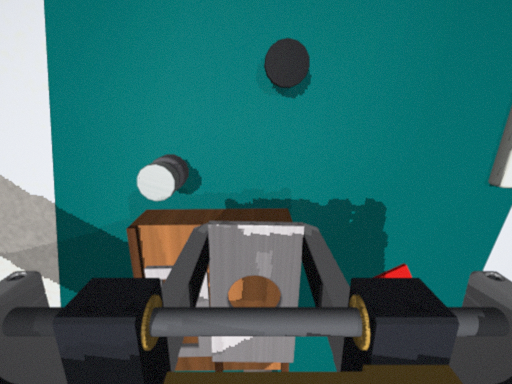

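View pics/s11.png

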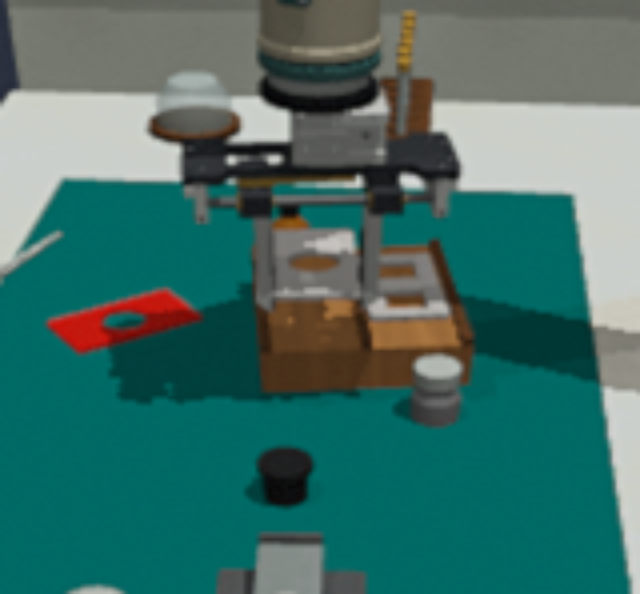

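Call:
carry_out(series="-2 40 10 0 0 -2 50;-3 80 20 0 0 -3 50;-4 120 20 0 0 -4 50;-5 160 20 0 0 -5.5 50;-6 200 20 0 0 -5.5 50;-7 240 20 0 0 -5.5 50;-8 280 20 0 0 -5.5 50;-9 310 20 0 0 -5.5 50;-9 324 10 0 0 -5.5 50;-9 324 0 0 0 -5.5 50")

```text
time: 15.35
eef_pos: [0.5296, 0.2608, 0.1028]
tcp_rot: [3.139, -0.001, 1.635]
wrist_force: [-0.1, -0.6, -1.1]
opening: 0.629
```

```bash

python3 - <<'E'
from m import *
def planefit(cam):
    d=read_camera(cam);P,ok=cloud(d)
    for r in regions_of("plate",cam):
        m=r["mask"]&ok&(P[...,2]>0.09)&(P[...,2]<.16)
        if m.sum()<200: continue
        m=cv2.erode(m.astype(np.uint8),np.ones((3,3)))>0
        Q=P[m];c=Q.mean(0)
        for _ in range(3):
            A=np.c_[Q[:,:2],np.ones(len(Q))];k=np.linalg.lstsq(A,Q[:,2],rcond=None)[0]
            e=Q[:,2]-A@k; Q=Q[abs(e)<2.5*e.std()+1e-4]
        print(cam,r["confidence"],"slope deg x,y",np.degrees(k[:2]),"c",c, "z at",c@[k[0],k[1],0]+k[2])
planefit("wrist");planefit("side");planefit("top")
d=meas("top",["plate","loupe","rest"],"pics/t12.png")
meas("side",["plate","rest"],"pics/s12.png")
meas("wrist",["plate","rest"],"pics/w12.png")
E
```

```text
wrist 0.98 slope deg x,y [-0.18268733  0.49503376] c [0.53161879 0.23589224 0.12427083] z at 0.12432870882137048
side 0.95 slope deg x,y [-0.29127201  0.41662842] c [0.52831933 0.23880127 0.12125728] z at 0.12131384413544243
top 0.6 slope deg x,y [-0.17304363  0.30982966] c [0.53102989 0.20307025 0.12251425] z at 0.12248350928427819
top plate 0.75 [309. 101.  41.  49.] zt 0.007 rect [ 705.5 -184.3  111.4   62.9   39. ] 1018
top plate 0.7 [117. 184.  52.  29.] zt 0.125 rect [530.4 214.9  60.1 106.9   2. ] 1142
top loupe 0.82 [121. 243.  24.  20.] zt 0.054 rect [416.6 249.2  51.   49.1  89.3] 526
top loupe 0.61 [218. 184.  14.  14.] zt 0.039 rect [548.3  57.7  33.9  35.7   0.6] 231
top loupe 0.32 [123. 180.  46.  32.] zt 0.125 rect [530.  208.3  60.9  93.4   2. ] 1084
top rest 0.6 [128. 178.  59.  42.] zt 0.045 rect [525.2 204.1  51.1 102.1   3.4] 1232
15.85 [0.53088338 0.25818092 0.10457275] [ 3.1371164e+00 -7.8797662e-04  1.6304729e+00] 59.03949540289742 [-0.49289406 -1.03185099 -1.19350017]
side plate 0.78 [194. 166.  37.  21.] zt 0.006 rect [619.5   8.5 117.  497.5  25.1] 351
side rest 0.58 [230. 258.  44.  40.] zt 0.045 rect [531.3 247.1  63.3  84.7   7.8] 1763
16.0 [0.53061106 0.25870506 0.10443333] [ 3.13737031e+00 -8.89579606e-04  1.63132667e+00] 59.621369753764675 [ 0.53947752 -0.30294793 -0.99299677]
wrist plate 0.7 [208. 220.  94. 142.] zt 0.127 rect [532.7 225.2  60.3 123.6   2.5] 8706
wrist rest 0.93 [213. 166.  88. 141.] zt 0.050 rect [532.5 219.5  43.8 131.3   5.2] 6070
16.15 [0.53044631 0.25887892 0.10426584] [ 3.13764473e+00 -8.19479719e-04  1.63165788e+00] 59.40282472890457 [ 0.05492317  0.60082803 -1.19311358]
```

View pics/w12.png

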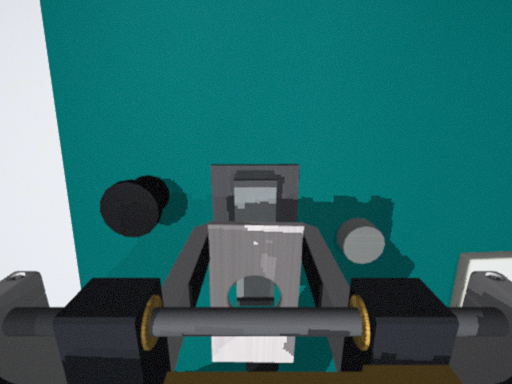

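View pics/s12.png

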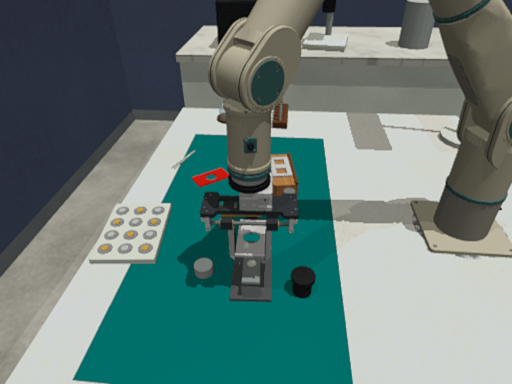

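View pics/t12.png

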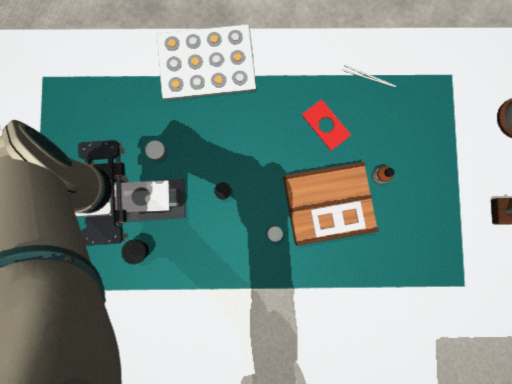

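```bash

python3 - <<'E'
from m import *
for cam in("top","wrist","side"):
    c=read_camera(cam);P,ok=cloud(c)
    z=P[...,2];pl=(ok&(z>.112)&(z<.135)&(abs(P[...,0]-.53)<.034)&(abs(P[...,1]-.215)<.07)).astype(np.uint8)
    cs,h=cv2.findContours(pl,cv2.RETR_CCOMP,cv2.CHAIN_APPROX_NONE)
    for k,q in enumerate(cs):
        if len(q)<15: continue
        q=q[:,0].astype(float)
        W=np.array([ray(c,u,v,.1265 if cam!="side" else .124) for u,v in q])[:,:2]*1000
        if h[0][k][3]>=0:
            print(cam,"hole",np.round(W.min(0),1),np.round(W.max(0),1),np.round((W.min(0)+W.max(0))/2,1))
        else: print(cam,"outer",np.round(W.min(0),1),np.round(W.max(0),1), cv2.minAreaRect(W.astype(np.float32)))
    im=c["color"]
    if cam=="top": cv2.imwrite("pics/t13.png",cv2.resize(im[160:240,90:200],None,fx=7,fy=7,interpolation=cv2.INTER_CUBIC))
    if cam=="side": cv2.imwrite("pics/s13.png",cv2.resize(im[200:310,200:310],None,fx=5,fy=5,interpolation=cv2.INTER_CUBIC))
s=get_state();print(s["time"],s["eef_pos"],s["tcp_rot"])
E
```

```text
top outer [504.9 266.7] [556.9 269.9] ((530.8814086914062, 268.33349609375), (52.069210052490234, 1.9917504787445068), 1.3591291904449463)
top outer [496.7 161.6] [564.8 258. ] ((533.1373291015625, 209.79335021972656), (68.528564453125, 94.3606185913086), 3.6117494106292725)
top hole [510.4 197.7] [548.4 235.6] [529.4 216.7]
wrist outer [504.8 165.6] [563.8 190.8] ((534.5369873046875, 177.68385314941406), (59.92962646484375, 22.81143569946289), 3.293687105178833)
wrist outer [494.8 212.8] [565.5 278.3] ((531.19140625, 246.16697692871094), (70.85078430175781, 63.40401077270508), 3.358957052230835)
side outer [496.  187.4] [564.8 283.6] ((532.7821655273438, 235.10577392578125), (67.43201446533203, 96.07744598388672), 3.98445725440979)
side hole [512.2 209.2] [550.4 244. ] [531.3 226.6]
side outer [505.9 167.4] [561.7 172.4] ((533.8291015625, 169.8529052734375), (55.990966796875, 1.5020370483398438e-05), 5.128114700317383)
16.3 [0.53043495 0.2588718  0.10418508] [ 3.13774121e+00 -7.55934558e-04  1.63164628e+00]
```

View pics/t13.png

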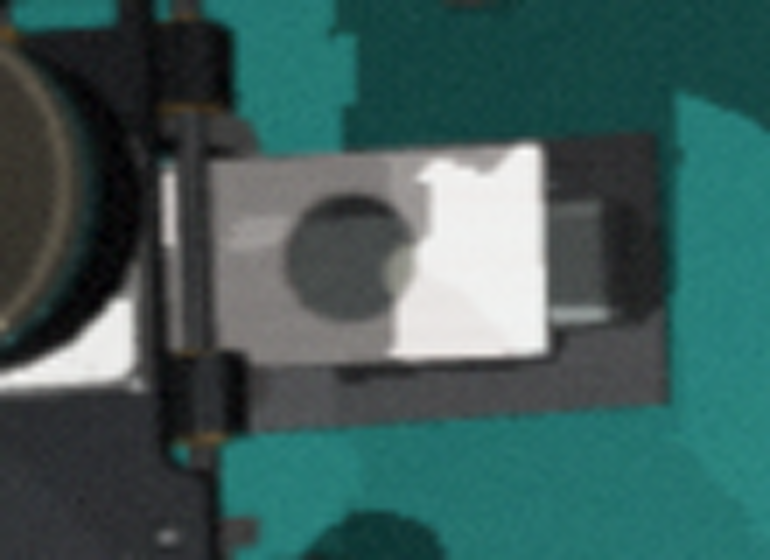

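View pics/s13.png

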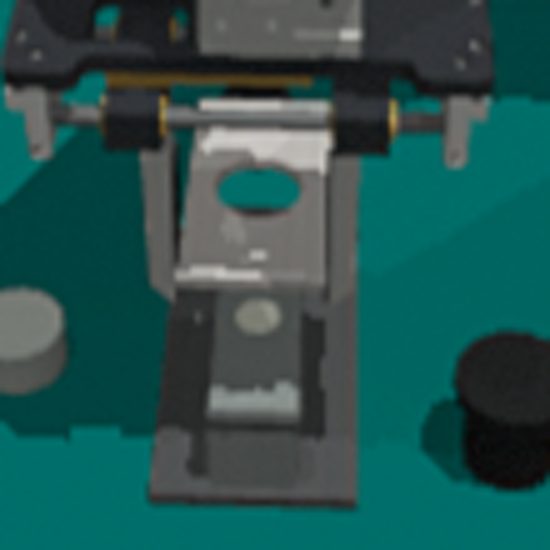

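Call:
carry_out(series="0.5 1 -20 0 0 1.3 50;0.5 1 -40 0 0 1.3 50;0.5 1 -55 0 0 1.3 50;0.5 1 -58 0 0 1.3 50;0.5 1 -58 0 0 1.3 50")

```text
time: 16.8
eef_pos: [0.5307, 0.2599, 0.0458]
tcp_rot: [3.139, -0.0, 1.654]
wrist_force: [-0.0, 0.3, -0.9]
opening: 0.634
```

```bash
cat > hole.py <<'E'
from m import *
s=get_state();print(s["time"],s["eef_pos"],s["tcp_rot"],s["wrist_force"])
zt=s["eef_pos"][2]+.0188+.0035
for cam in("top","side","wrist"):
    c=read_camera(cam);P,ok=cloud(c)
    z=P[...,2];pl=(ok&(abs(z-zt)<.005)&(abs(P[...,0]-.532)<.033)&(abs(P[...,1]-.215)<.07)).astype(np.uint8)
    cs,h=cv2.findContours(pl,cv2.RETR_CCOMP,cv2.CHAIN_APPROX_NONE)
    for k,q in enumerate(cs):
        if len(q)<15: continue
        q=q[:,0].astype(float)
        W=np.array([ray(c,u,v,zt) for u,v in q])[:,:2]*1000
        print(cam,"hole" if h[0][k][3]>=0 else "outer",np.round(W.min(0),1),np.round(W.max(0),1),np.round((W.min(0)+W.max(0))/2,1),np.round(cv2.minAreaRect(W.astype(np.float32))[2],1))
    im=c["color"]
    # lamp glass centre / hole by colour, crops
    if cam=="top": cv2.imwrite("pics/tz%d.png"%(s["time"]*100),cv2.resize(im[160:240,90:200],None,fx=7,fy=7,interpolation=cv2.INTER_CUBIC))
    if cam=="side": cv2.imwrite("pics/sz%d.png"%(s["time"]*100),cv2.resize(im[200:310,200:310],None,fx=5,fy=5,interpolation=cv2.INTER_CUBIC))
    if cam=="wrist": cv2.imwrite("pics/wz%d.png"%(s["time"]*100),im)
E
python3 hole.py; ls -t pics|head -3
```

```text
16.8 [0.53065038 0.25988665 0.04577253] [ 3.13864205e+00 -4.82593677e-04  1.65449264e+00] [-0.00431782  0.31738455 -0.94680478]
top outer [518.1 265. ] [556.9 270.1] [537.5 267.6] 5.0
top outer [500.6 162.5] [563.2 257.3] [531.9 209.9] 89.5
top hole [509.3 197. ] [550.  241.7] [529.6 219.4] 45.1
side outer [500.1 202. ] [565.3 285. ] [532.7 243.5] 4.2
side hole [514.  207.4] [551.8 247.2] [532.9 227.3] 60.4
side outer [506.3 172.8] [564.1 187.9] [535.2 180.4] 5.2
wrist outer [507.3 165.4] [565.  191.8] [536.2 178.6] 4.5
wrist outer [498.6 212.8] [566.1 279.9] [532.3 246.4] 4.6
wz1680.png
sz1680.png
tz1680.png
```

View pics/tz1680.png

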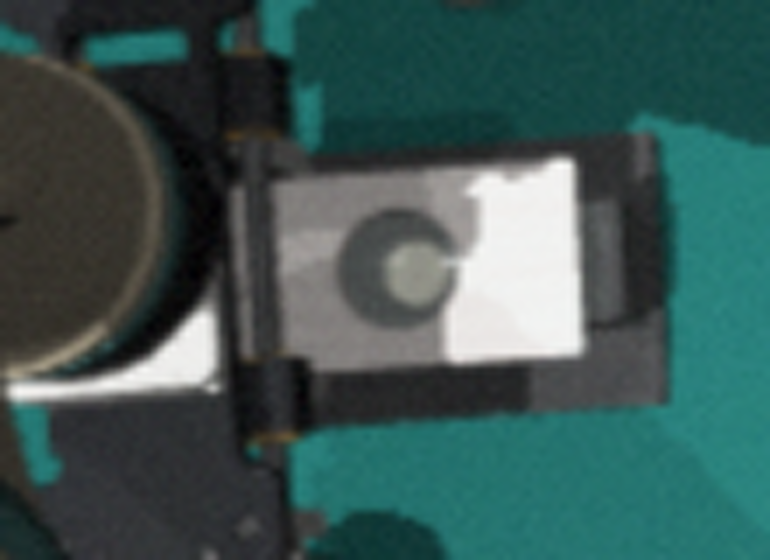

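View pics/sz1680.png

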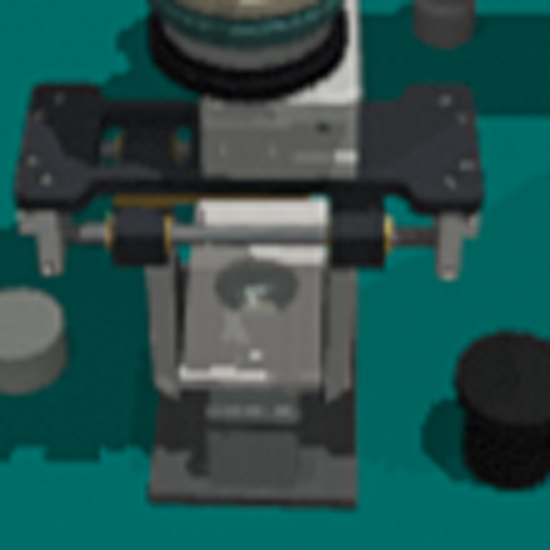

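View pics/wz1680.png

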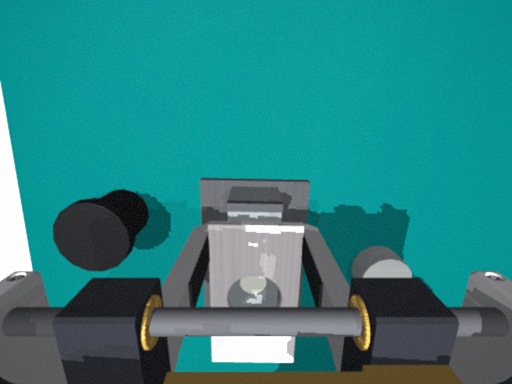

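```bash
python3 - <<'E'
from m import *
def cc(cam,im,box,thr,inv):pass
c=read_camera("top")
for n,u,v,z in(("hole",146.7,197.9,.0665),("glass",149.3,198.6,.045)): print(n,ray(c,u,v,z)*1000)
c=read_camera("wrist")
print("wrist glass",ray(c,254,285,.045)*1000)
for n,v in(("hole top rim",275),("bottom",312)): print(n,ray(c,254,v,.068)*1000)
for u in (211,303): print(ray(c,u,228,.068)*1000)
print(ray(c,256,228,.068)*1000, "front edge")
for u in (228,283): print("rest edge",ray(c,u,213,.045)*1000)
E
```

```text
hole [530.92908766 219.39252258  66.5       ]
glass [530.94248707 219.09318138  45.        ]
wrist glass [535.16247031 216.29224654  45.        ]
hole top rim [533.15243243 240.15346903  68.        ]
bottom [535.59861689 210.77753035  68.        ]
[503.4476127  271.69349581  68.        ]
[561.0461976 276.4293505  68.       ]
[531.59394275 274.00773547  68.        ] front edge
rest edge [511.95697502 273.66232609  45.        ]
rest edge [550.69598    276.86019873  45.        ]
```

Call:
carry_out(series="0 0 -6 0 0 0 50;0 0 -11 0 0 0 50;0 0 -14 0 0 0 50;0 0 -14 0 0 0 50;0 0 -15 0 0 0 50;0 0 -15 0 0 0 50")

```text
time: 17.65
eef_pos: [0.5315, 0.2602, 0.0319]
tcp_rot: [3.136, -0.001, 1.654]
wrist_force: [-0.3, -0.9, -0.9]
opening: 0.629
```

Call:
carry_out(series="0 0 -1 0 0 0 50;0 0 -1 0 0 0 50;0 0 -2 0 0 0 50;0 0 -2 0 0 0 50")

```text
time: 18.05
eef_pos: [0.5316, 0.2603, 0.0302]
tcp_rot: [3.136, -0.001, 1.654]
wrist_force: [0.5, 0.2, 1.7]
opening: 0.632
```

Call:
carry_out(series="0 0 -0.5 0 0 0 50;0 0 -1 0 0 0 50;0 0 -1 0 0 0 50")

```text
time: 18.35
eef_pos: [0.5316, 0.2603, 0.0302]
tcp_rot: [3.136, -0.001, 1.654]
wrist_force: [-2.2, -1.8, 8.6]
opening: 0.633
```

```bash
python3 hole.py; ls -t pics|head -3
```

```text
18.35 [0.53160329 0.26029077 0.03019106] [ 3.13572375e+00 -1.10921358e-03  1.65420149e+00] [-2.23213031 -1.76857544  8.62575089]
top outer [506. 263.] [525.6 265.6] [515.8 264.3] 1.2
top outer [515.9 152.5] [553.1 161.4] [534.5 157. ] 8.5
top outer [529.9 265.7] [558.4 268.5] [544.2 267.1] 1.2
top outer [501.3 163.3] [564.9 257.6] [533.1 210.4] 0.5
top hole [509.8 198.3] [551.4 239.6] [530.6 219. ] 45.4
side outer [499.8 205.3] [564.2 287.4] [532.  246.4] 4.2
side hole [513.9 207.6] [552.5 247.4] [533.2 227.5] 60.0
side outer [505.9 173.2] [564.5 193.5] [535.2 183.3] 5.2
wrist outer [507.6 157.8] [565.  192.8] [536.3 175.3] 4.5
wrist outer [498.3 213.7] [566.1 286.3] [532.2 250. ] 4.6
wrist hole [531.8 277.4] [544.2 280.3] [538.  278.9] 4.7
wrist hole [523.8 277.3] [531.9 279.3] [527.9 278.3] 89.1
wz1835.png
sz1835.png
tz1835.png
```

View pics/tz1835.png

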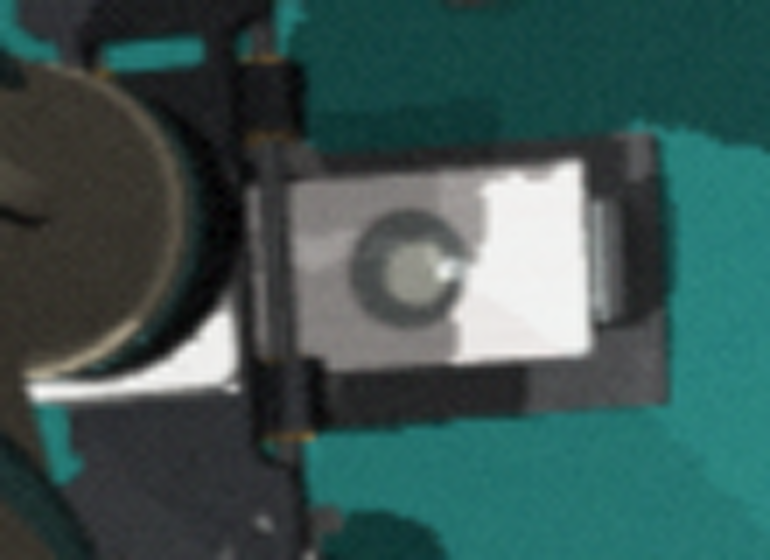

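View pics/wz1835.png

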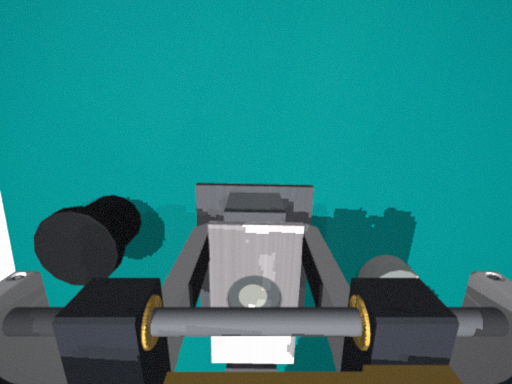

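View pics/sz1835.png

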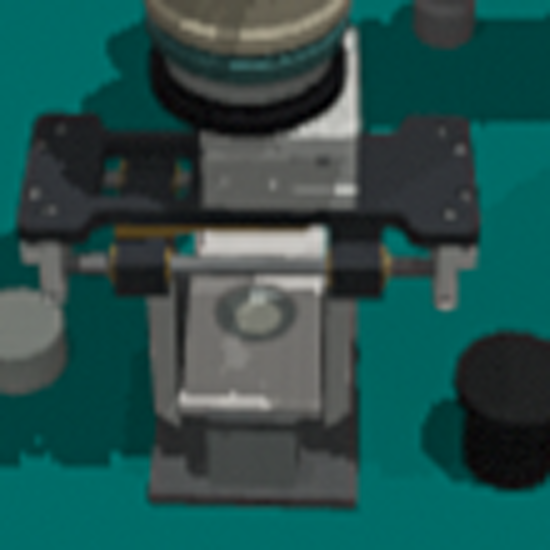

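Call:
carry_out(series="0 0 0.5 0 0 0 50;0 0 0 0 0 0 64;0 0 0 0 0 0 68;0 0 0 0 0 0 74;0 0 0 0 0 0 76;0 0 0 0 0 0 76;0 0 0 0 0 0 76")

```text
time: 19.2
eef_pos: [0.5316, 0.2603, 0.0301]
tcp_rot: [3.136, -0.001, 1.654]
wrist_force: [0.7, -0.3, 0.5]
opening: 0.812
```

```bash
python3 - <<'E'
from m import *
meas("wrist",["plate"],"pics/w20.png")
E
```

```text
wrist plate 0.66 [207. 217.  96. 146.] zt 0.053 rect [535.  221.   60.2 112.    3.4] 8612
19.3 [0.53161119 0.26026398 0.03016559] [ 3.13571900e+00 -1.15058340e-03  1.65421148e+00] 76.16080231591354 [-0.15489306 -0.05028527  0.09427233]
```

View pics/w20.png

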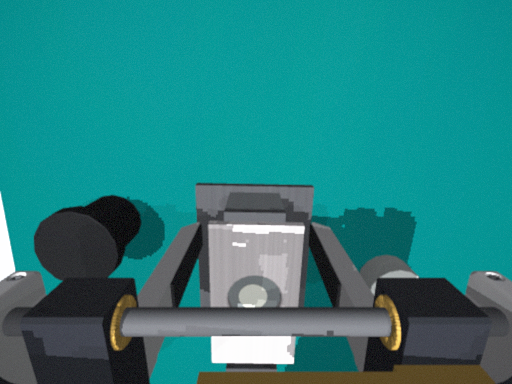

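Fingers are clear on both sides of the plate (cols 207–303 vs fingers ~195/312); the glass is visible in the window at (252,297). Raise and check.

Call:
carry_out(series="0 0 15 0 0 0 76;0 0 40 0 0 0 76;0 0 80 0 0 0 76;0 0 120 0 0 0 76;0 0 170 0 0 0 76;0 -50 190 0 0 0 76;0 -100 190 0 0 0 76;-30 -150 190 0 0 0 76;-30 -150 190 0 0 0 76;-30 -150 190 0 0 0 76")

```text
time: 20.3
eef_pos: [0.5011, 0.1083, 0.2213]
tcp_rot: [3.135, -0.0, 1.651]
wrist_force: [0.3, 0.5, -0.4]
opening: 0.808
```

```bash
python3 - <<'E'
from m import *
c=meas("top",["plate","rest","spare","bottle","jar","tin","loupe"],"pics/t30.png")
cv2.imwrite("pics/t30z.png",cv2.resize(c["color"][160:240,100:250],None,fx=5,fy=5,interpolation=cv2.INTER_CUBIC))
meas("side",["plate","loupe"],"pics/s30.png")
E
```

```text
top plate 0.88 [304. 102.  46.  48.] zt 0.007 rect [ 704.9 -182.9  110.4   61.7   38. ] 1040
top spare 0.86 [313. 201.  53.  36.] zt 0.052 rect [ 483.  -195.4   59.6  111.9    9.2] 923
top bottle 0.53 [372. 166.  21.  15.] zt 0.076 rect [ 581.9 -301.2   14.    15.5   62.6] 239
top jar 0.51 [268. 228.  15.  13.] zt 0.056 rect [452.2 -55.7  30.4  32.5  88.3] 210
top loupe 0.69 [373. 167.  21.  16.] zt 0.076 rect [ 582.7 -303.8   16.5   17.3   40.4] 305
top loupe 0.66 [216. 185.  13.  16.] zt 0.039 rect [547.3  57.8  35.   34.6  44.7] 223
20.7 [0.5017284  0.11153922 0.21997202] [ 3.13591963e+00 -1.72528383e-03  1.65607305e+00] 76.05339640823556 [-0.69754023  0.04726969 -0.46941316]
side plate 0.69 [236. 244.  28.  41.] zt 0.051 rect [534.7 225.7  58.5 115.1   4.4] 845
side plate 0.66 [195. 168.  36.  20.] zt 0.006 rect [ 706.6 -177.8  110.7   67.1   39.8] 370
side loupe 0.78 [291. 266.  26.  34.] zt 0.054 rect [418.6 255.9  48.9  50.4   0.7] 632
side loupe 0.53 [244. 217.  12.  19.] zt 0.038 rect [550.3  66.6  29.   33.4   5.2] 169
20.85 [0.50158512 0.11079427 0.2199871 ] [ 3.13603449e+00 -1.33468111e-03  1.65503514e+00] 76.03198235863391 [-0.48883164  0.33350892 -0.18340742]
```

View pics/t30z.png

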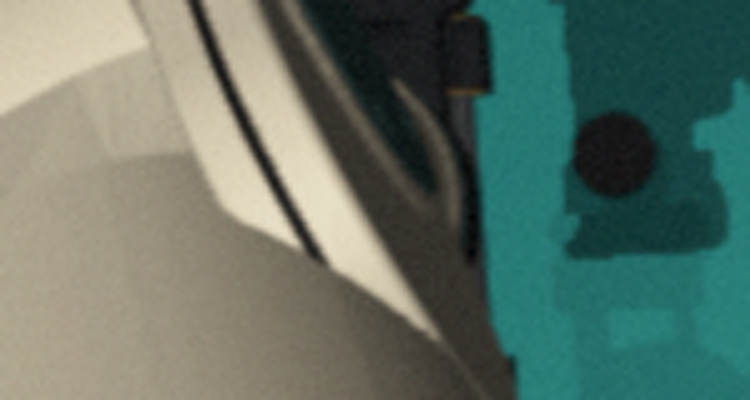

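View pics/s30.png

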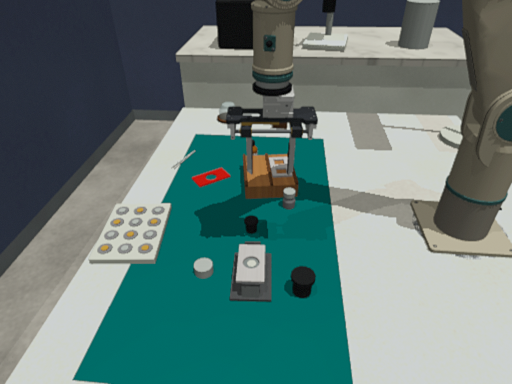

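Call:
carry_out(series="0 -50 10 0 0 0 76;0 -100 10 0 0 0 76;0 -150 10 0 0 0 76;0 -200 10 0 0 0 76;0 -250 10 0 0 0 76;0 -280 10 0 0 0 76;0 -280 10 0 0 0 76;0 -280 10 0 0 0 76")

```text
time: 21.65
eef_pos: [0.5015, -0.1693, 0.2298]
tcp_rot: [3.136, -0.002, 1.654]
wrist_force: [0.1, -0.3, 0.2]
opening: 0.81
```

```bash
python3 - <<'E'
from m import *
c=meas("top",["plate","rest","tin","loupe"],"pics/t31.png")
cv2.imwrite("pics/t31z.png",cv2.resize(c["color"][170:230,100:240],None,fx=5.5,fy=5.5,interpolation=cv2.INTER_CUBIC))
E
```

```text
top plate 0.84 [306. 100.  42.  48.] zt 0.007 rect [ 705.9 -182.6  112.9   67.    38.4] 1094
top plate 0.6 [123. 182.  50.  30.] zt 0.052 rect [531.8 220.3  60.2 110.7   3.6] 1183
top rest 0.63 [118. 178.  68.  42.] zt 0.048 rect [531.9 218.8  60.2 131.    3.6] 1346
top tin 0.68 [284. 168.  65.  77.] zt 0.051 rect [ 513.2 -153.7  156.   125.5    9.1] 3245
top tin 0.53 [147. 140.  18.  22.] zt 0.025 rect [643.9 213.5  42.1  41.8  44.7] 334
top loupe 0.81 [123. 242.  23.  21.] zt 0.054 rect [416.6 248.9  51.4  49.6  88.1] 520
top loupe 0.64 [217. 188.  13.  10.] zt 0.039 rect [548.3  58.8  33.9  33.7   0.6] 208
top loupe 0.42 [124. 184.  50.  30.] zt 0.052 rect [531.8 220.3  60.2 110.7   3.6] 1212
21.9 [ 0.50190964 -0.16756379  0.2301399 ] [ 3.13576727e+00 -1.70954069e-03  1.65776433e+00] 76.21388158172408 [-0.08215914  0.52262863 -0.5063348 ]
```

View pics/t31z.png

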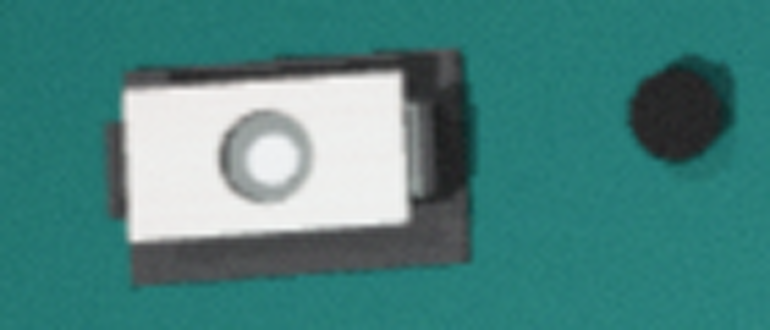

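```bash
python3 - <<'E'
from m import *
for cam in("top","side"):
    c=read_camera(cam);P,ok=cloud(c);z=P[...,2]
    m=ok&(abs(z-.05)<.008)&(abs(P[...,0]-.533)<.026)&(abs(P[...,1]-.222)<.048)&(np.hypot(P[...,0]-.533,P[...,1]-.222)>.023)
    Q=P[m];k=np.linalg.lstsq(np.c_[Q[:,:2],np.ones(len(Q))],Q[:,2],rcond=None)[0];print(cam,len(Q),np.degrees(k[:2]),Q[:,2].mean())
    print(sorted((round(r["confidence"],2),) for r in regions_of("bottle",cam)))
s=get_state();print(s["time"],s["dq"].round(3))
E
```

```text
top 711 [0.16014256 0.12129842] 0.04988548569405462
[(0.51,)]
side 492 [-0.20818779  0.1438666 ] 0.05011225381909584
[(0.21,)]
22.1 [ 0.004  0.001  0.002 -0.001  0.001  0.001  0.001]
```

View pics/t31.png

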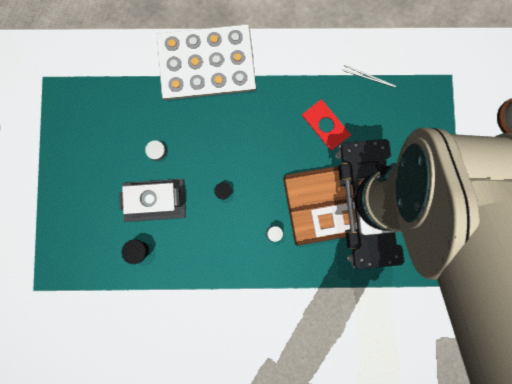

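The plate lies flat (slope about 0.2°) between the stops at (150,199). The loupe stands at (223,190), and the tin (155,150) and jar (275,234) are where they were.

```bash
python3 -c "
from workcell import *
print(finish_job())"
```

```text
the job is handed in; nothing more can be done
None
```

The plate with the round window now lies flat on the inspection rest, between the two end stops and with its window over the lamp glass. I handed the job in after about 22 s.

- **Loupe:** I moved the small loupe off the rest first and stood it upright on the bench at about (0.55, 0.06). Its flange top then measured 37–39 mm high, which fits a 38 mm loupe standing upright.
- **Plate:** I pushed it along the far lane to its free (+y) end until about 35 mm hung over. I then gripped it by its sides, lifted it off and carried it to the rest. I opened the fingers only after the wrist force showed it was in contact with the rest.

**Last checks**
- The plate is level to about 0.2°, and its length runs parallel to the rest (both at 3.6°).
- Its centre is about 1.5–2 mm from the rest's centre along its length, within the roughly 4 mm of play at each end. The lamp glass shows fully inside the window.
- The spare plate, bottle, jar and tin measured within about 1–2 mm of where they started. In the final picture the arm covered the bottle and part of the spare, so those two rest on the picture before it.

**Disagreements:** the side camera read about 4 mm further in y than the other cameras, so I relied on the top and wrist views. After gripping, the plate sat about 1.5° askew in the fingers, and I corrected that before setting it down.

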